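# Snap the bamboo spatula into the caddy's spring clips

### The arm

A 6-joint arm with a two-finger parallel gripper is mounted at the origin on the work surface. World frame = base frame: x ahead of the robot, y to its left, z up, the work surface at z = 0. Lengths are in m, angles in rad, forces in N, time in s.
With the tool pointing down it reaches from about 0.375 to 0.9 m from the base axis. Payload 3.1 kg.
Tool frame: the origin (TCP) lies between the finger pads; the fingertips stand 8 mm ahead of it and the grasp point (between the pads) lies 11 mm behind it; z points along the fingers, y is the line along which they close (so a half turn about z gives the same grasp; the last joint's range is limited). The gripper opens to 85 mm and grips with 20 to 120 N. Pads are 22 mm wide; open, the fingers measure 114 mm over their backs; the gripper's body (76 mm by 85 mm) begins 54 mm behind the grasp point. The pads swing forward as they close: fully open they stand 13 mm farther back than shut.
Start: joints at [-1.435, 0.527, 1.433, -0, 1.181, -0.178], TCP at [0.194, -0.594, 0.239] pointing down, gripper open.
Joint ranges: [-3.08, 3.08], [-0.75, 2.2], [0.22, 2.44], [-1.43, 4.57], [0, 2.65], [-2.85, 2.85]. Speed limits (rad/s): [2.79, 2.79, 3.14, 3.14, 3.14, 3.14].

### API

Orientations are given as a unit quaternion [x, y, z, w].
In Python, from station import readout, cams, sign_off gives the robot as it stands.
- The arm moves only by the tool send_rows, never from a script. Its argument "commands" is text: rows parted by semicolons, each of 5 numbers parted by spaces: the finger opening in mm, from 0 to 85.4, then the shift along the tool's x, y, z each as a share of 0.02 m, from -1 to 1, then the turn about the tool's z as a share of 4 degrees, from -1 to 1. In form: grip dx dy dz spin; .... A call has 1 to 20 rows; each row shifts and turns the commanded pose from where the row before left it, along the tool's axes as they then stand; what a row does not reach is not made up. A row lasts 1/12 s, in which the tool goes at most 41.7 mm and 7.16 degrees, less where a joint would pass 70% of its speed; a pose out of reach is approached as far as the arm can. A call with a number of a shift or a turn outside -1 to 1 is refused whole. A call with a gripper value outside its range is refused whole. The fingers move at their own pace and stop on an object; "grip_force" is the grip in N (left out, the last holds). Time passes only in rows, so rows that do not move let the fingers close. It gives the time, the measured TCP pose, the force, the opening and the grip force at its end, in the units of the state.
- readout.sense(): the state, without advancing time (a new reading comes with each control period).
- cams.snapshot(name): name is "side" or "top"; returns a dict with "pixels" (384x512x3 uint8, red, green, blue), "intrinsics" (3x3 intrinsics, pixels), "dist" ([k1, k2, p1, p2, k3] as OpenCV has them; the pictures are not rectified), "eye" and "rotation" of the camera in the world. Camera axes: x right, y down, z forward; pixel columns grow to the right and rows downward; lengths in m; the calibration is good to about 2 mm. A picture is of the moment at which its call begins. There is no depth.
- sign_off(): hands the job in; it is judged then, once.
The state is a dict: "t": time; "q": joint angles; "qd": joint speeds; "tau": joint torques, N m; "tcp_pos": TCP position; "tool_rot": TCP orientation; "force": force on the tool from outside, world axes, zero at the start; "ft_torque": the same for the moment, N m; "finger_gap": opening from 0.0 (shut) to 1.0 (fully open); "gripper_force": force on a finger pad.
Only numpy, scipy, OpenCV 4.12 (cv2) and the standard library are available. Lean on these libraries where they do the work, as an engineer would, in place of code of your own. Each camera call takes 0.05 s, during which the arm holds its last target. There are 200 camera calls.

### The job

Pick up the thick bamboo spatula that lies on the table and put it back on the condiment caddy: lay its round handle across the pair of upward-opening spring clips along the caddy's front, then press it straight down until both clips have snapped round the handle and it sits fully home and level in both, and let go. Stop pressing as soon as it is home, for a rammed handle bends the clip seats, and leave the other things on the table and in the caddy where they are.

Things in the scene. Friction and masses are not known exactly. Their poses are not given: they have to be found in the camera images.
- spatula: Bamboo spatula, about 0.11 kg, 326 mm long, lying flat on the table: round handle 22 mm thick, flat neck 28 mm wide and 12 mm thick, flat blade 56 mm wide, 64 mm long, 7 mm thick. x points from handle to blade, z up as it lies. Origin on the underside below the balance point; the handle's axis is at z = 0.011, from x = -0.157 to 0.062, where the neck begins; the blade ends at x = 0.170.
- handle_mid (a point): Point on the handle's axis at the spatula's balance point; the axes are the spatula's.
- handle_neck (a point): Point on the handle's axis 62 mm from handle_mid towards the blade, where the round handle ends.
- handle_butt (a point): Butt end of the handle, on its axis, 156 mm from handle_mid.
- caddy: Steel condiment caddy, stands firm. Tray 170 mm deep (x), 270 mm wide (y), walls 55 mm high; origin under its centre, -x is its front, +y its left. A carrying bow 176 mm high stands along y at x = 0; a slim spare spatula stands upright at x = 0.055, y = 0.145, 203 mm high. In front of the front wall a slotted clip strip carries two upward-opening spring clips on posts.
- clip_low (a point): Point midway between the two clips (caddy x = -0.0895, y = 0, z = 0.095; axes as the caddy's) on the line of a seated handle's axis, which runs along y, when the strip is screwed at its lowest. The slots let strip and clips stand 0 to 26 mm higher; this differs each time and is not measured: the seat must be felt. Between the posts it is free down to 43 mm below the seated axis.
- left_clip (a point): Middle of the left clip (strip at its lowest), 46 mm to +y of clip_low; clip and post are 14 mm wide (y). Pressing the handle through both mouths together takes about 9 to 16 N in all; past its widest part they pull it down to the rigid seats, where the force climbs at once. More than 24 N on one seat bends it.
- right_clip (a point): Middle of the right clip (strip at its lowest), 46 mm to -y of clip_low, made as the left one. Each has a flat rigid seat between two sprung fingers. Above the seated axis: at 8 mm, beads narrow the mouth to 16 mm; at 22 mm, the lips are 34 mm apart. A handle just laid on them rests about 16 mm above its seated height.
- sauce_bottle: Bystander: amber sauce bottle, 58 mm across, 165 mm high, in the caddy's rear bay; origin under its centre.
- jar_a: Bystander: glass jar with steel lid, 60 mm across, 85 mm high, middle of the rear bay; origin under its centre.
- jar_b: Bystander: the same jar, right in the rear bay.
- scoop: Bystander: yellow plastic scoop, 148 mm long, 46 mm wide, 32 mm high, lying in the caddy's front bay; origin under its bowl.
- spoon_rest: Bystander: white ceramic spoon rest, 100 mm dish with a 36 mm tail, 20 mm high, on the table before the caddy; origin under the dish.
- bowl: Bystander: blue ceramic bowl, 130 mm across, 55 mm high, on the table's right; origin under its centre.

How it is judged:
By the outcome, as a careful person would: the job done as asked, in the order asked, and still so for the second after the job is handed in, with the robot touching nothing.
It also fails if it takes over 51 s, if anything falls off the work surface, if the arm or the gripper's body presses on something with over 40 N, if the wrist force passes 120 N, or if a joint passes its speed limit or range.

## Working session

There is one attempt and no reset: what is moved stays moved. The work goes in short steps, Python scripts to look and compute and a tool call to move; the robot and the scene stay as the last step left them, time stands still between calls to the robot, and variables do not carry over. Pictures are saved under pics/ and viewed, at most 10 in all, crops included, and the job is handed in when it is done.

Besides the shell and the picture viewer there is one more tool, called after "Emit:" by a JSON object that holds its "op" and its "data". send_rows: Moves the arm, as the interface text tells. Its arguments: {"type":"object","properties":{"commands":{"type":"string"},"grip_force":{"type":"number"}},"required":["commands"]}

```bash
mkdir -p pics; python3 - <<'E'
from station import readout, cams
import cv2,json
s=readout.sense(); print({k:s[k] for k in('t','tcp_pos','tool_rot','force','finger_gap')})
for n in('top','side'):
    p=cams.snapshot(n); cv2.imwrite(f'pics/{n}0.png',cv2.resize(p['pixels'][:,:,::-1],(768,576),interpolation=cv2.INTER_CUBIC))
    print(n,p['intrinsics'],p['dist'],p['eye'],p['rotation'])
E
```

```text
{'t': 0.0, 'tcp_pos': array([ 0.19342   , -0.59357345,  0.23833065]), 'tool_rot': array([ 9.87640465e-01,  1.56732618e-01,  6.87379416e-06, -1.09453575e-03]), 'force': array([-1.05380335,  0.14876317,  0.46469199]), 'finger_gap': 0.9950968036235388}
top [[447.62056976   0.         256.26898674]
 [  0.         447.62056976 187.61369398]
 [  0.           0.           1.        ]] [-0.14294943  0.          0.          0.          0.        ] [ 0.26719768 -0.09169052  1.40113061] [-0.70366199  0.70527535 -0.06221322  0.05979962]
side [[495.87005447   0.         249.66784932]
 [  0.         495.87005447 189.7822229 ]
 [  0.           0.           1.        ]] [-0.03818831  0.          0.          0.          0.        ] [ 0.36869426 -1.08329293  1.24397797] [ 0.93676758 -0.06515114  0.03302697 -0.34224413]
```

View pics/top0.png

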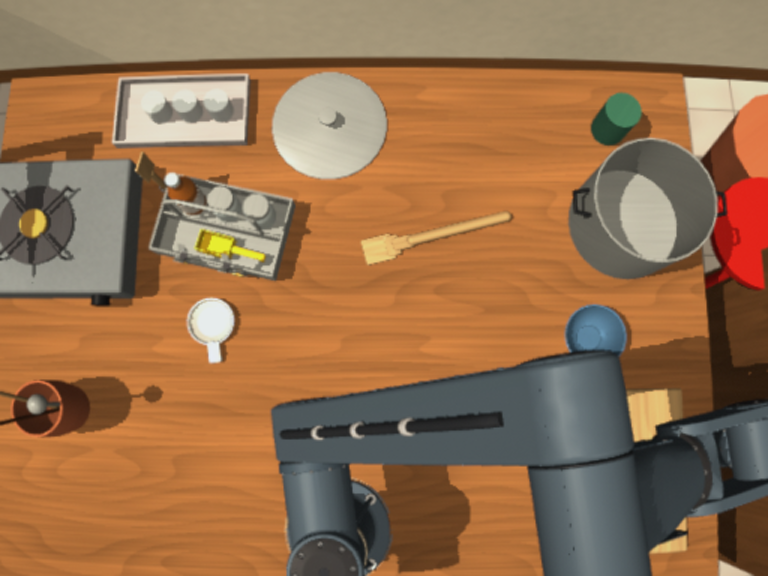

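View pics/side0.png

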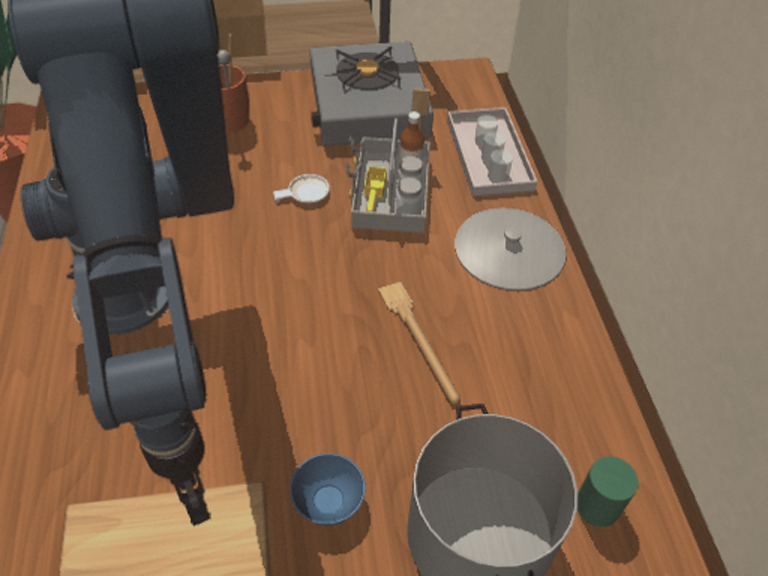

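The top view shows the spatula, with its blade at (380,250) and butt at (510,216), and the caddy around (220,230) with its front towards the lower edge. The spoon rest is at (212,322) and the bowl at (597,335). The side view shows the same layout, with the clips along the caddy's left edge near (352,165). Next I'll look at enlarged crops.

```bash
cat > h.py <<'E'
import numpy as np,cv2
from station import cams,readout
from scipy.spatial.transform import Rotation as R
def crop(n,f,c0,r0,w,h,k):
    p=cams.snapshot(n); im=p['pixels'][r0:r0+h,c0:c0+w,::-1]
    cv2.imwrite(f,cv2.resize(im,None,fx=k,fy=k,interpolation=cv2.INTER_CUBIC))
def world(n,uv,z,p=None):
    p=p or cams.snapshot(n); uv=np.float64(uv).reshape(-1,1,2)
    a=cv2.undistortPoints(uv,p['intrinsics'],p['dist'])[:,0]
    d=R.from_quat(p['rotation']).apply(np.c_[a,np.ones(len(a))]); e=p['eye']
    return e+d*((np.asarray(z)-e[2])/d[:,2])[:,None]
def pix(n,X,p=None):
    p=p or cams.snapshot(n); r=R.from_quat(p['rotation']).inv()
    c=r.apply(np.atleast_2d(X)-p['eye'])
    return cv2.projectPoints(c,np.zeros(3),np.zeros(3),p['intrinsics'],p['dist'])[0][:,0]
E
python3 -c "
from h import *
crop('top','pics/t1.png',90,98,110,95,7)
crop('side','pics/s1.png',225,65,75,100,6)
crop('top','pics/t2.png',235,135,110,45,7)
"
```

```text
(no output)
```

View pics/t1.png

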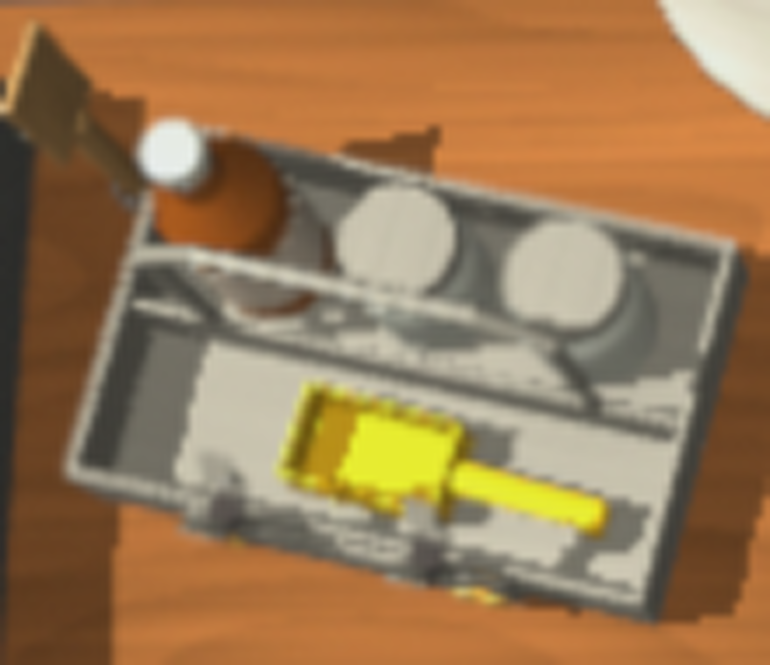

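View pics/t2.png

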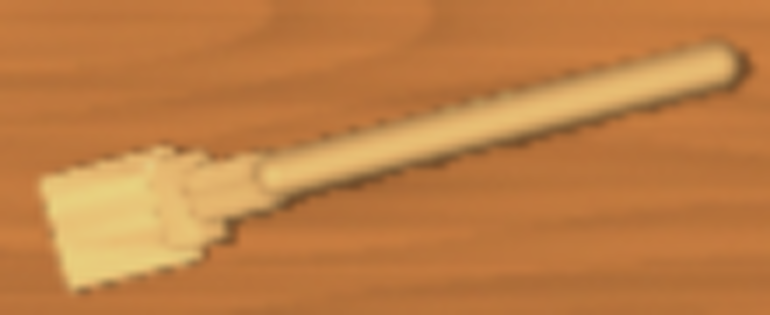

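View pics/s1.png

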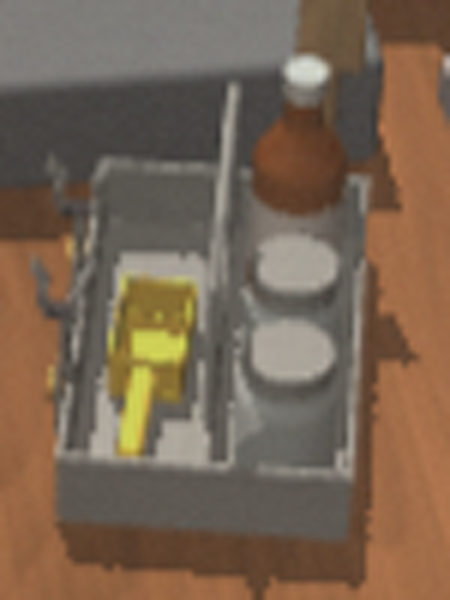

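The t1 crop shows the caddy rim corners at front-left (72,472), front-right (650,608) and rear-right (735,243), with the clips near (215,495) and (428,545). In t2 the butt is at (742,62), the neck at (265,178) and the blade end at (56,237). In s1 the rim corners are front-right (62,457), rear-right (350,468), front-left (98,163) and rear-left (370,180), and the clip tops are near (55,160) and (42,268).

```bash
cat > m.py <<'E'
from h import *
from scipy.optimize import least_squares
T=cams.snapshot('top');S=cams.snapshot('side')
f=lambda a,c,r,k:np.array([c,r])+(np.float64(a)+.5)/k-.5
tc=f([(72,472),(650,608),(735,243)],90,98,7); tl=[(-.085,.135,.055),(-.085,-.135,.055),(.085,-.135,.055)]
sc=f([(62,457),(350,468),(98,163),(370,180)],225,65,6); sl=[(-.085,-.135,.055),(.085,-.135,.055),(-.085,.135,.055),(.085,.135,.055)]
def W(v,L): return R.from_euler('z',v[2]).apply(L)+[v[0],v[1],0]
def res(v,full=False):
    return np.r_[(pix('top',W(v,tl),T)-tc).ravel(),(pix('side',W(v,sl),S)-sc).ravel()]
x0=world('top',tc,.055,T); print(x0.round(4))
r=least_squares(res,[x0[:,0].mean(),x0[:,1].mean(),-.2]); v=r.x
print('caddy',v.round(4),r.fun.round(1))
for z in(.095,.121): print('clip',z,W(v,[(-.0895,y,z) for y in(0,.046,-.046)]).round(4).tolist(), pix('top',W(v,[(-.0895,.046,z+.02),(-.0895,-.046,z+.02)]),T).round(1).tolist(),pix('side',W(v,[(-.0895,.046,z+.02),(-.0895,-.046,z+.02)]),S).round(1).tolist())
print('seen clips top',f([(215,495),(428,545)],90,98,7).round(1).tolist(),'side',f([(55,160),(42,268)],225,65,6).round(1).tolist())
sp=world('top',f([(742,62),(265,178),(56,237)],235,135,7),[.011,.011,.007],T)
d=sp[1]-sp[0]; print('spat',sp.round(4),np.linalg.norm(d),np.linalg.norm(sp[2]-sp[0]),np.arctan2(d[1],d[0]))
u=(sp[2]-sp[0])[:2]; print('mid',sp[0,:2]+.156*u/np.linalg.norm(u),np.arctan2(u[1],u[0]))
print('side px',pix('side',sp,S)*1.5)
s=readout.sense(); m=R.from_quat(s['tool_rot']).as_matrix(); print(m.round(3))
E
python3 m.py
```

```text
[[0.575  0.3935 0.055 ]
 [0.5125 0.1298 0.055 ]
 [0.6785 0.0963 0.055 ]]
caddy [ 0.6262  0.245  -0.2221] [-0.6  0.6 -0.7 -0.3  0.6 -0.3 -0.7  0.2  0.9  1.7  0.2 -0.5 -0.2 -0.5]
clip 0.095 [[0.5389, 0.2647, 0.095], [0.549, 0.3095, 0.095], [0.5288, 0.2198, 0.095]] [[119.9, 168.9], [149.2, 175.4]] [[237.7, 93.5], [235.3, 110.4]]
clip 0.121 [[0.5389, 0.2647, 0.121], [0.549, 0.3095, 0.121], [0.5288, 0.2198, 0.121]] [[117.3, 167.0], [147.1, 173.7]] [[237.7, 87.7], [235.2, 104.5]]
seen clips top [[120.3, 168.3], [150.7, 175.4]] side [[233.8, 91.2], [231.6, 109.2]]
spat [[ 0.6542 -0.3696  0.011 ]
 [ 0.5991 -0.1485  0.011 ]
 [ 0.5726 -0.0533  0.007 ]] 0.22777300799847636 0.32662519419401864 1.8150561015105673
mid [ 0.61521745 -0.21849224] 1.8231507641935367
side px [[456.70055006 402.88603491]
 [408.50776734 315.70341279]
 [388.8822525  283.8641663 ]]
[[ 0.951  0.31  -0.   ]
 [ 0.31  -0.951  0.   ]
 [ 0.    -0.    -1.   ]]
```

```bash
python3 - <<'E'
from h import *
T=cams.snapshot('top');S=cams.snapshot('side')
for c in(232,245): print('base',world('side',[(c,96)],[0],S).round(3),[world('side',[(c,80-(c-232)*.1)],[z],S).round(3).tolist() for z in(.06,.08,.1,.12)])
print([world('top',[(93,107),(91,197)],[z,z],T).round(3).tolist() for z in(0,.06,.08,.1,.12)])
for yaw in(-.222,-.233):
  u=np.array([np.sin(-yaw),np.cos(yaw)])
  for z in(.095,.121): print(pix('top',[np.r_[np.array([.5389,.2647])+u*a,z] for a in(-.17,.156,.17)],T)*1.5)
E
```

```text
base [[0.543 0.439 0.   ]] [[[0.546, 0.461, 0.06]], [[0.543, 0.435, 0.08]], [[0.54, 0.409, 0.1]], [[0.537, 0.383, 0.12]]]
base [[0.594 0.433 0.   ]] [[[0.597, 0.463, 0.06]], [[0.593, 0.437, 0.08]], [[0.59, 0.411, 0.1]], [[0.586, 0.385, 0.12]]]
[[[0.788, 0.452, 0.0], [0.482, 0.437, 0.0]], [[0.766, 0.428, 0.06], [0.473, 0.414, 0.06]], [[0.758, 0.421, 0.08], [0.47, 0.407, 0.08]], [[0.751, 0.413, 0.1], [0.467, 0.399, 0.1]], [[0.743, 0.405, 0.12], [0.464, 0.391, 0.12]]]
[[285.81473912 278.45990651]
 [132.15420478 244.11459263]
 [125.84147693 242.69604078]]
[[283.92895526 276.10205705]
 [127.50748359 241.18483937]
 [121.09225426 239.74572693]]
[[285.5821128  279.36561668]
 [132.39134504 243.31268412]
 [126.10074392 241.8238153 ]]
[[283.69123618 277.02494595]
 [127.75015518 240.36864331]
 [121.35756996 238.85801585]]
```

Emit:
{"op": "send_rows", "data": {"commands": "70 0.86 -0.33 0 0;70 0.86 -0.33 0 0;70 0.86 -0.33 0 0;70 0.86 -0.33 0 0;70 0.86 -0.33 0 0;70 0.86 -0.33 0 0;70 0.86 -0.33 0 0;70 0.86 -0.33 0 0;70 0.86 -0.33 0 0;70 0.86 -0.33 0 0;70 0.86 -0.33 0 0;70 0.86 -0.33 0 0;70 0.86 -0.33 0 0;70 0.86 -0.33 0 0;70 0.86 -0.33 0 0;70 0.86 -0.33 0 0;70 0.86 -0.33 0 0;70 0.86 -0.33 0 0;70 0.86 -0.33 0 0;70 0.86 -0.33 0 0", "grip_force": 80}}

```text
t: 2.12
tcp_pos: [0.4804, -0.3616, 0.2394]
tool_rot: [0.988, 0.157, 0.0, 0.0]
force: [-0.9, -0.5, -0.1]
finger_gap: 0.822
gripper_force: 0.0
```

Emit:
{"op": "send_rows", "data": {"commands": "70 0.86 -0.33 0 0;70 0.86 -0.33 0 0;70 0.86 -0.33 0 0;70 0.86 -0.33 0 0;70 0.86 -0.33 0 0;70 0.86 -0.33 0 0;70 0.86 -0.33 0 0;70 0.86 -0.33 0 0;70 0.86 -0.33 0 0;70 0.86 -0.33 0 0;70 0 0 0 -1;70 0 0 0 -1;70 0 0 0 -1;70 0 0 0 -1;70 0 0 0 -1;70 0 0 0 -1;70 0 0 0 -1;70 0 0 0 -1;70 0 0 0 -1;70 0 0 0 -1"}}

```text
t: 3.78
tcp_pos: [0.6229, -0.2462, 0.2393]
tool_rot: [0.874, 0.487, -0.0, -0.0]
force: [-0.0, 0.4, 0.7]
finger_gap: 0.818
gripper_force: 0.0
```

Emit:
{"op": "send_rows", "data": {"commands": "70 0 0 0.6 -1;70 0 0 0.6 -1;70 0 0 0.6 -1;70 0 0 0.6 -1;70 0 0 0.6 -1;70 0 0 0.6 -1;70 0 0 0.6 -1;70 0 0 0.6 -1;70 0 0 0.6 -1;70 0 0 0.6 -1;70 0 0 0.6 -1;70 0 0 0.6 -0.6;70 0 0 0 0;70 0 0 0 0"}}

```text
t: 4.95
tcp_pos: [0.6225, -0.246, 0.0946]
tool_rot: [0.613, 0.79, -0.0, -0.001]
force: [0.4, 0.6, 0.3]
finger_gap: 0.819
gripper_force: 0.0
```

```bash
cat >> h.py <<'E'
def st():
    s=readout.sense(); m=R.from_quat(s['tool_rot']).as_matrix()
    print('t',round(s['t'],2),'tcp',s['tcp_pos'].round(4),'th',round(np.arctan2(m[1,0],m[0,0]),4),'zax',m[:,2].round(3),'F',s['force'].round(2),'M',s['ft_torque'].round(2),'gap',round(s['finger_gap']*85.4,1),'q6',s['q'][5].round(2))
    return s,m
def need(x,y,z):
    s,m=st(); print('shift units',(m.T@(np.array([x,y,z])-s['tcp_pos'])/.02).round(3))
E
python3 -c "
from h import *
need(.6227,-.2475,.012)
crop('top','pics/t3.png',215,120,150,70,5)"
```

```text
t 4.95 tcp [ 0.6225 -0.246   0.0946] th 1.8216 zax [-0.001  0.001 -1.   ] F [0.35 0.57 0.32] M [ 0.01 -0.02 -0.05] gap 69.9 q6 -0.79
shift units [-8.000e-02 -3.000e-03  4.132e+00]
```

View pics/t3.png

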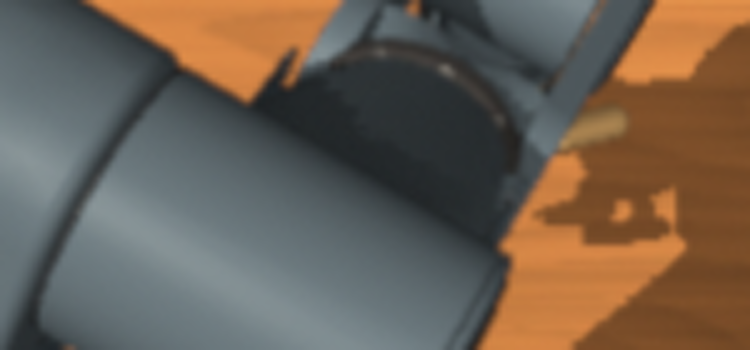

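The arm hides the handle from the top camera. Only the butt shows, at (600,130), and it is where expected. I'll go down slowly and grip.

Emit:
{"op": "send_rows", "data": {"commands": "70 -0.08 0 0.5 0;70 0 0 0.5 0;70 0 0 0.5 0;70 0 0 0.5 0;70 0 0 0.5 0;70 0 0 0.5 0;70 0 0 0.5 0;70 0 0 0.4 0;70 0 0 0.23 0;70 0 0 0 0;15 0 0 0 0;15 0 0 0 0;15 0 0 0 0;15 0 0 0 0;15 0 0 0 0;15 0 0 0 0;15 0 0 0 0;15 0 0 0 0", "grip_force": 80}}

```text
t: 6.5
tcp_pos: [0.6238, -0.248, 0.0138]
tool_rot: [0.613, 0.79, 0.0, 0.001]
force: [-1.5, -0.1, 5.5]
finger_gap: 0.219
gripper_force: 78.7
```

```bash
python3 -c "
from h import *
st()"
```

```text
t 6.5 tcp [ 0.6238 -0.248   0.0138] th 1.8228 zax [ 0.001 -0.001 -1.   ] F [-1.46 -0.13  5.49] M [ 0.08  0.11 -0.04] gap 18.7 q6 -0.8
```

Emit:
{"op": "send_rows", "data": {"commands": "15 0 0 -0.2 0;15 0 0 -0.4 0;15 0 0 -0.6 0;15 0 0 -0.8 0;15 0 0 -0.8 0;15 0 0 -0.8 0;15 0 0 -0.8 0;15 0 0 -0.8 0;15 0 0 -0.8 0;15 0 0 -0.8 0;15 0 0 -0.8 0;15 0 0 -0.8 0;15 0 0 -0.8 0;15 0 0 -0.8 0;15 0 0 -0.8 0;15 0 0 -0.4 0;15 0 0 0 0;15 0 0 0 0"}}

```text
t: 8.0
tcp_pos: [0.6232, -0.2477, 0.2372]
tool_rot: [0.613, 0.79, 0.0, 0.0]
force: [-0.3, 0.4, -2.0]
finger_gap: 0.225
gripper_force: 78.4
```

```bash
python3 -c "
from h import *
st()
crop('side','pics/s2.png',190,90,160,180,3)"
```

```text
t 8.0 tcp [ 0.6232 -0.2477  0.2372] th 1.8228 zax [ 0.001 -0.    -1.   ] F [-0.34  0.39 -2.01] M [-0.09 -0.    0.  ] gap 19.2 q6 -0.8
```

View pics/s2.png

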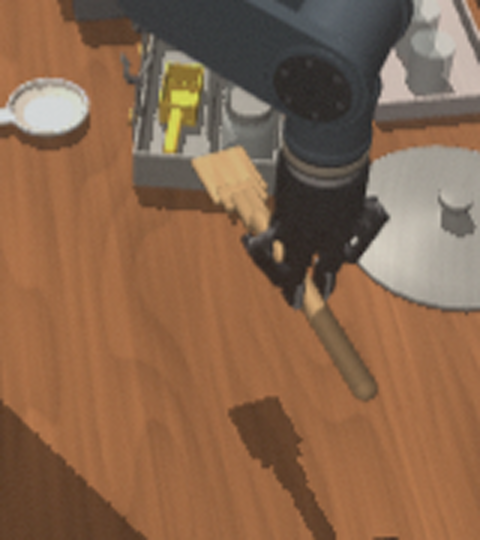

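The spatula is held. Its blade is at (215,155) and its butt at (368,390) in the crop. I'll check pitch and height against the prediction.

```bash
python3 - <<'E'
from h import *
s,m=st(); t=s['tcp_pos']; u=m[:,0]; w=m[:,1]
for pitch in(-.05,0,.05):
    d=u*np.cos(pitch)+np.array([0,0,np.sin(pitch)]); n=np.array([0,0,1.])
    g=t+[0,0,-.003]
    P=[g-.126*d, g+.20*d-.0075*n+.028*w, g+.20*d-.0075*n-.028*w]
    print(pitch,((pix('side',P)-[190,90]+.5)*3-.5).round(0).tolist())
E
```

```text
t 8.05 tcp [ 0.6227 -0.2474  0.2362] th 1.8228 zax [-0.001  0.001 -1.   ] F [ 0.73  0.09 -1.5 ] M [-0.06  0.01  0.04] gap 18.8 q6 -0.8
-0.05 [[372.0, 395.0], [242.0, 155.0], [190.0, 169.0]]
0 [[371.0, 399.0], [242.0, 147.0], [190.0, 162.0]]
0.05 [[370.0, 404.0], [243.0, 140.0], [190.0, 155.0]]
```

Emit:
{"op": "send_rows", "data": {"commands": "15 0.4 0.04 -0.4 0;15 0.7 0.06 -0.4 0;15 0.86 0.08 -0.4 0;15 0.86 0.08 -0.4 0;15 0.86 0.08 0 0;15 0.86 0.08 0 0;15 0.86 0.08 0 0;15 0.86 0.08 0 0;15 0.86 0.08 0 0;15 0.86 0.08 0 0;15 0.86 0.08 0 0;15 0.86 0.08 0 0;15 0.86 0.08 0 0;15 0.86 0.08 0 0;15 0.86 0.08 0 0;15 0.86 0.08 0 0;15 0.86 0.08 0 0;15 0.86 0.08 0 0;15 0.86 0.08 0 0;15 0.86 0.08 0 0"}}

```text
t: 9.87
tcp_pos: [0.5696, 0.0827, 0.2683]
tool_rot: [0.613, 0.79, -0.0, -0.0]
force: [0.3, -0.9, -1.2]
finger_gap: 0.225
gripper_force: 78.4
```

Emit:
{"op": "send_rows", "data": {"commands": "15 0.86 0.08 0 0;15 0.86 0.08 0 0;15 0.86 0.08 0 0;15 0.86 0.08 0 0;15 0.86 0.08 0 0;15 0.86 0.08 0 0;15 0.86 0.08 0 0;15 0.86 0.08 0 0;15 0.86 0.08 0 0;15 0.86 0.08 0 0;15 0.3 0.03 0 -0.5;15 0 0 0 -1;15 0 0 0 -1;15 0 0 0 -1;15 0 0 0 -1;15 0 0 0 -1;15 0 0 0 -1;15 0 0 0 -1;15 0 0 0 -1;15 0 0 0 -1"}}

```text
t: 11.53
tcp_pos: [0.5417, 0.2574, 0.2684]
tool_rot: [0.32, 0.948, -0.0, -0.0]
force: [-0.6, -0.2, -1.2]
finger_gap: 0.222
gripper_force: 78.5
```

Emit:
{"op": "send_rows", "data": {"commands": "15 0 0 0 -1;15 0 0 0 -1;15 0 0 0 -1;15 0 0 0 -1;15 0 0 0 -1;15 0 0 0 -1;15 0 0 0 -1;15 0 0 0 -1;15 0 0 0 -1;15 0 0 0 -1;15 0 0 0 -1;15 0 0 0 -1;15 0 0 0 -1;15 0 0 0 -1;15 0 0 0 -1;15 0 0 0 -1;15 0 0 0 -1;15 0 0 0 -1;15 0 0 0 -1;15 0 0 0 -1"}}

```text
t: 13.2
tcp_pos: [0.5417, 0.2574, 0.2684]
tool_rot: [-0.364, 0.931, -0.0, -0.0]
force: [-0.5, -0.1, -1.3]
finger_gap: 0.223
gripper_force: 78.3
```

Emit:
{"op": "send_rows", "data": {"commands": "15 0 0 0 -1;15 0 0 0 -1;15 0 0 0 -1;15 0 0 0 -1;15 0 0 0 -1;15 0 0 0 -1;15 0 0 0 -1;15 0 0 0 -1;15 0 0 0 -0.7;15 0 0 0 0;15 0 0 0 0;15 0 0 0 0"}}

```text
t: 14.2
tcp_pos: [0.5419, 0.2575, 0.2686]
tool_rot: [-0.624, 0.781, 0.0, -0.0]
force: [0.1, -0.2, -1.7]
finger_gap: 0.22
gripper_force: 78.3
```

```bash
python3 -c "
from h import *
need(.5389,.2647,.17)
crop('side','pics/s3.png',195,50,130,120,5)"
```

```text
t 14.2 tcp [0.5419 0.2575 0.2686] th -1.7941 zax [-0. -0. -1.] F [ 0.06 -0.18 -1.73] M [0.07 0.04 0.05] gap 18.8 q6 -2.66
shift units [-0.318  0.225  4.928]
```

View pics/s3.png

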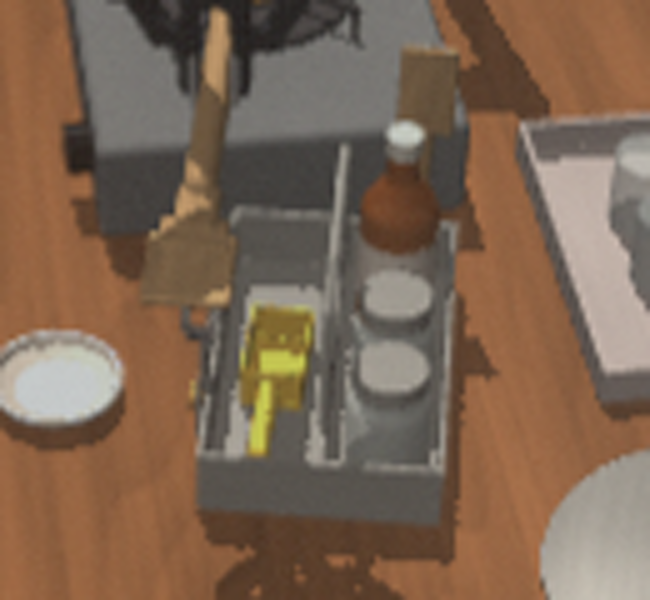

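The s3 crop shows the spatula level above the clips, blade to the right of the caddy at (190,265), with the handle in line with the caddy front. I'm lining it up and lowering it to just above the highest possible clip.

Emit:
{"op": "send_rows", "data": {"commands": "15 -0.16 0.11 0 0;15 -0.16 0.11 0.3 0;15 0 0 0.6 0;15 0 0 0.6 0;15 0 0 0.6 0;15 0 0 0.6 0;15 0 0 0.6 0;15 0 0 0.6 0;15 0 0 0.6 0;15 0 0 0.6 0;15 0 0 0.6 0;15 0 0 0.6 0;15 0 0 0.2 0;15 0 0 0 0;15 0 0 0 0"}}

```text
t: 15.5
tcp_pos: [0.5392, 0.265, 0.1387]
tool_rot: [-0.624, 0.781, 0.0, -0.0]
force: [1.6, -0.1, -1.3]
finger_gap: 0.226
gripper_force: 78.4
```

```bash
python3 -c "
from h import *
need(.5389,.2647,.15)
crop('side','pics/s4.png',205,65,65,75,8)"
```

```text
t 15.5 tcp [0.5392 0.265  0.1387] th -1.7934 zax [-0.  0. -1.] F [ 1.57 -0.11 -1.28] M [ 0.07  0.   -0.01] gap 19.3 q6 -2.65
shift units [ 0.02   0.013 -0.567]
```

View pics/s4.png

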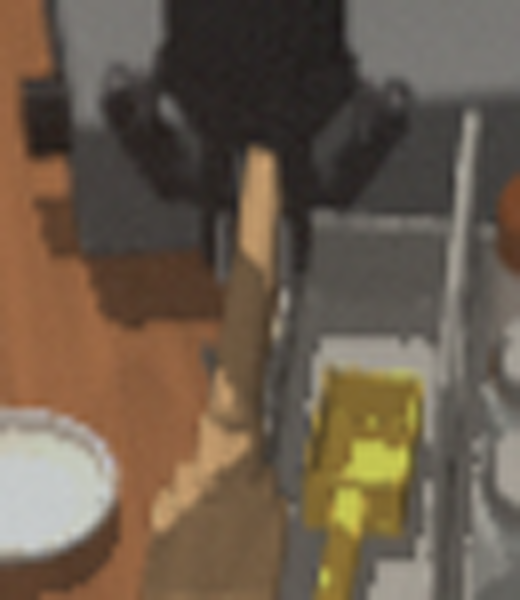

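The s4 crop shows the handle between the right clip's lips, front lip at (208,355) and rear at about (278,300), with no contact yet. Now I'll feel my way down.

Emit:
{"op": "send_rows", "data": {"commands": "15 0 0 0.1 0;15 0 0 0.1 0;15 0 0 0.1 0;15 0 0 0.1 0;15 0 0 0 0"}}

```text
t: 15.97
tcp_pos: [0.539, 0.2647, 0.1304]
tool_rot: [-0.624, 0.781, 0.0, -0.0]
force: [0.4, -0.8, -1.1]
finger_gap: 0.223
gripper_force: 78.4
```

Emit:
{"op": "send_rows", "data": {"commands": "15 0 0 0.1 0;15 0 0 0.1 0;15 0 0 0 0"}}

```text
t: 16.22
tcp_pos: [0.539, 0.2647, 0.1263]
tool_rot: [-0.624, 0.781, 0.0, -0.0]
force: [0.5, -0.4, -0.8]
finger_gap: 0.223
gripper_force: 78.4
```

Emit:
{"op": "send_rows", "data": {"commands": "15 0 0 0.1 0;15 0 0 0.1 0;15 0 0 0 0"}}

```text
t: 16.47
tcp_pos: [0.539, 0.2647, 0.1222]
tool_rot: [-0.624, 0.781, 0.0, -0.0]
force: [-0.8, 0.5, -1.1]
finger_gap: 0.225
gripper_force: 78.4
```

Emit:
{"op": "send_rows", "data": {"commands": "15 0 0 0.1 0;15 0 0 0 0"}}

```text
t: 16.63
tcp_pos: [0.5387, 0.2649, 0.1205]
tool_rot: [-0.624, 0.781, 0.0, -0.0]
force: [-0.9, -0.5, -1.1]
finger_gap: 0.219
gripper_force: 78.4
```

Emit:
{"op": "send_rows", "data": {"commands": "15 0 0 0.1 0;15 0 0 0 0"}}

```text
t: 16.8
tcp_pos: [0.5386, 0.265, 0.1189]
tool_rot: [-0.624, 0.781, 0.001, -0.0]
force: [-3.4, 0.8, 1.8]
finger_gap: 0.221
gripper_force: 78.8
```

Emit:
{"op": "send_rows", "data": {"commands": "15 0 0 0.1 0;15 0 0 0 0"}}

```text
t: 16.97
tcp_pos: [0.5392, 0.265, 0.1177]
tool_rot: [-0.624, 0.781, 0.0, 0.0]
force: [-3.7, 0.5, 6.4]
finger_gap: 0.224
gripper_force: 79.2
```

Emit:
{"op": "send_rows", "data": {"commands": "15 0 0.07 0 0;15 0 0 0 0;15 0 0 0 0"}}

```text
t: 17.22
tcp_pos: [0.5387, 0.2651, 0.1177]
tool_rot: [-0.624, 0.781, -0.001, 0.001]
force: [-0.5, -0.7, 5.8]
finger_gap: 0.215
gripper_force: 79.1
```

```bash
python3 -c "
from h import *
st()"
```

```text
t 17.22 tcp [0.5387 0.2651 0.1177] th -1.7933 zax [ 0.002  0.    -1.   ] F [-0.5  -0.66  5.77] M [-0.04  0.25 -0.02] gap 18.3 q6 -2.65
```

Emit:
{"op": "send_rows", "data": {"commands": "15 0 0 0.08 0;15 0 0 0 0"}}

```text
t: 17.38
tcp_pos: [0.539, 0.2652, 0.1169]
tool_rot: [-0.624, 0.781, -0.001, 0.001]
force: [-2.4, -1.1, 10.0]
finger_gap: 0.223
gripper_force: 79.5
```

Emit:
{"op": "send_rows", "data": {"commands": "15 0 0 0.08 0;15 0 0 0 0"}}

```text
t: 17.55
tcp_pos: [0.5391, 0.2654, 0.1156]
tool_rot: [-0.624, 0.781, -0.001, 0.002]
force: [-2.8, 0.5, 12.4]
finger_gap: 0.222
gripper_force: 79.7
```

Emit:
{"op": "send_rows", "data": {"commands": "15 0 0 0.08 0;15 0 0 0 0"}}

```text
t: 17.72
tcp_pos: [0.5391, 0.2656, 0.1141]
tool_rot: [-0.624, 0.781, -0.001, 0.002]
force: [-3.3, 1.2, 10.2]
finger_gap: 0.221
gripper_force: 79.7
```

Emit:
{"op": "send_rows", "data": {"commands": "15 0 0.04 0.08 0;15 0 0 0 0"}}

```text
t: 17.88
tcp_pos: [0.5388, 0.2659, 0.1126]
tool_rot: [-0.624, 0.781, -0.001, 0.002]
force: [-1.5, 0.5, 10.5]
finger_gap: 0.218
gripper_force: 79.5
```

Emit:
{"op": "send_rows", "data": {"commands": "15 0 0 0.08 0;15 0 0 0 0"}}

```text
t: 18.05
tcp_pos: [0.5388, 0.2659, 0.1107]
tool_rot: [-0.624, 0.781, -0.001, 0.002]
force: [-1.5, 0.4, 9.0]
finger_gap: 0.223
gripper_force: 79.4
```

Emit:
{"op": "send_rows", "data": {"commands": "15 0 0 0.08 0;15 0 0 0 0"}}

```text
t: 18.22
tcp_pos: [0.5387, 0.2659, 0.1086]
tool_rot: [-0.624, 0.781, -0.001, 0.002]
force: [-1.7, 1.3, 6.5]
finger_gap: 0.224
gripper_force: 79.1
```

```bash
python3 -c "
from h import *
st()"
```

```text
t 18.22 tcp [0.5387 0.2659 0.1086] th -1.7937 zax [ 0.004  0.002 -1.   ] F [-1.71  1.31  6.48] M [0.27 0.15 0.01] gap 19.1 q6 -2.65
```

Emit:
{"op": "send_rows", "data": {"commands": "15 0 0 0.06 0;15 0 0 0 0"}}

```text
t: 18.38
tcp_pos: [0.5385, 0.2659, 0.1068]
tool_rot: [-0.624, 0.781, -0.001, 0.002]
force: [-0.2, 1.6, 3.3]
finger_gap: 0.222
gripper_force: 79.0
```

Emit:
{"op": "send_rows", "data": {"commands": "15 0 0 0.06 0;15 0 0 0 0"}}

```text
t: 18.55
tcp_pos: [0.5381, 0.2655, 0.1046]
tool_rot: [-0.624, 0.781, -0.0, 0.001]
force: [1.4, 1.5, -1.4]
finger_gap: 0.219
gripper_force: 78.5
```

Emit:
{"op": "send_rows", "data": {"commands": "15 0 0 0.05 0;15 0 0 0 0"}}

```text
t: 18.72
tcp_pos: [0.5378, 0.2652, 0.1031]
tool_rot: [-0.624, 0.781, -0.0, 0.0]
force: [2.7, 1.1, -2.9]
finger_gap: 0.223
gripper_force: 78.3
```

Emit:
{"op": "send_rows", "data": {"commands": "15 0 -0.04 0.04 0;15 0 0 0 0"}}

```text
t: 18.88
tcp_pos: [0.5379, 0.2651, 0.1028]
tool_rot: [-0.624, 0.781, 0.0, -0.0]
force: [0.5, 1.7, 0.3]
finger_gap: 0.219
gripper_force: 78.7
```

Emit:
{"op": "send_rows", "data": {"commands": "15 0 0 0.03 0;15 0 0 0 0"}}

```text
t: 19.05
tcp_pos: [0.5379, 0.2651, 0.1027]
tool_rot: [-0.624, 0.781, -0.0, 0.0]
force: [0.5, 0.7, 3.4]
finger_gap: 0.223
gripper_force: 79.0
```

Emit:
{"op": "send_rows", "data": {"commands": "15 0 0 0.03 0;15 0 0 0 0"}}

```text
t: 19.22
tcp_pos: [0.538, 0.2651, 0.1027]
tool_rot: [-0.624, 0.781, -0.0, 0.0]
force: [-0.3, 0.6, 6.6]
finger_gap: 0.226
gripper_force: 79.4
```

```bash
python3 -c "
from h import *
st()"
```

```text
t 19.22 tcp [0.538  0.2651 0.1027] th -1.7935 zax [ 0.  0. -1.] F [-0.34  0.64  6.56] M [ 0.08  0.11 -0.02] gap 19.3 q6 -2.65
```

The handle is at a hard stop: z has stopped at 0.1027, force is climbing and the moment is balanced. One small firm push, then I'll relax and release.

Emit:
{"op": "send_rows", "data": {"commands": "15 0 0 0.04 0;15 0 0 0 0"}}

```text
t: 19.38
tcp_pos: [0.5379, 0.2651, 0.1027]
tool_rot: [-0.624, 0.781, -0.0, 0.0]
force: [-2.7, 0.3, 11.3]
finger_gap: 0.221
gripper_force: 79.9
```

```bash
python3 -c "
from h import *
st()"
```

```text
t 19.38 tcp [0.5379 0.2651 0.1027] th -1.7934 zax [ 0.001  0.    -1.   ] F [-2.74  0.32 11.28] M [ 0.03  0.34 -0.12] gap 18.9 q6 -2.65
```

Emit:
{"op": "send_rows", "data": {"commands": "15 0 0 -0.06 0;15 0 0 -0.03 0;22 0 0 0 0;26 0 0 0 0;30 0 0 0 0;36 0 0 0 0;44 0 0 0 0;44 0 0 0 0;44 0 0 0 0"}}

```text
t: 20.13
tcp_pos: [0.5378, 0.265, 0.1026]
tool_rot: [-0.624, 0.781, 0.0, -0.0]
force: [0.2, -0.5, 0.2]
finger_gap: 0.518
gripper_force: 0.0
```

Emit:
{"op": "send_rows", "data": {"commands": "44 0 0 -0.2 0;44 0 0 -0.4 0;44 0 0 -0.6 0;44 0 0 -0.8 0;44 0 0 -0.8 0;44 0 0 -0.8 0;44 0 0 -0.8 0;44 0 0 -0.8 0;44 0 0 -0.8 0;44 0 0 -0.8 0;44 0 0 -0.8 0;44 -0.5 0.5 -0.5 0;44 -0.8 0.8 0 0;44 -0.8 0.8 0 0;44 -0.8 0.8 0 0;44 -0.8 0.8 0 0;44 -0.8 0.8 0 0;44 -0.8 0.8 0 0;44 -0.8 0.8 0 0;44 0 0 0 0"}}

```text
t: 21.8
tcp_pos: [0.4423, 0.4147, 0.2655]
tool_rot: [-0.626, 0.78, 0.001, 0.0]
force: [-0.7, 0.4, -0.0]
finger_gap: 0.515
gripper_force: 0.0
```

```bash
python3 - <<'E'
from h import *
st()
crop('side','pics/s5.png',205,60,80,100,6)
d=R.from_euler('z',-1.7935).apply([1,0,0]); w=np.array([-d[1],d[0],0]); c=np.array([.5379,.2651,.0997])
P=[c-.126*d,c+.2*d-.0075*np.array([0,0,1])+.028*w,c+.2*d-.0075*np.array([0,0,1])-.028*w]
print(((pix('side',P)-[205,60]+.5)*6-.5).round())
E
```

```text
t 21.8 tcp [0.4423 0.4147 0.2655] th -1.7893 zax [-0.001  0.002 -1.   ] F [-0.72  0.36 -0.01] M [ 0.03 -0.02 -0.02] gap 44.0 q6 -2.36
[[209. 141.]
 [206. 525.]
 [104. 518.]]
```

View pics/s5.png

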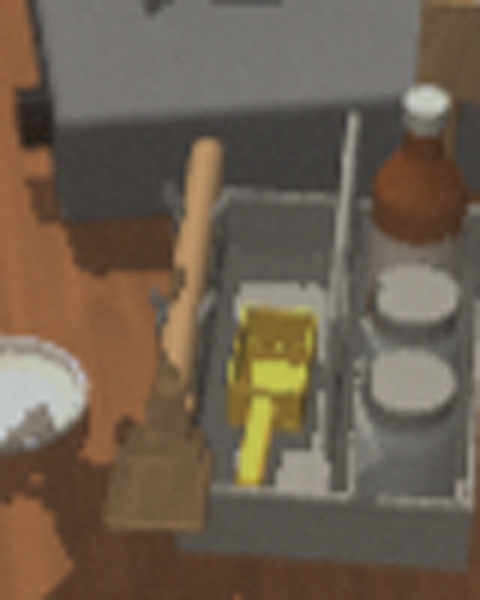

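The s5 crop shows the handle in both clips, with the front fingers visible at (172,200) and (158,300). The butt at (207,145) and blade corners at (105,525) and (205,530) match the prediction for a level, seated handle. The neighbouring items haven't moved.

```bash
python3 -c "
from station import sign_off
print(sign_off())"
```

```text
the job is handed in; nothing more can be done
None
```

The spatula is pressed home in both clips and looks level in the last side view. I let go, the arm is clear, and I signed off at about 22 s. Pressing peaked at about 12 N. The blade points to the caddy's right, with the spatula set 30 mm that way to keep its end clear of the stove.

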